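Stage round parts on their inspection stands

TASK

The next inspection run is for the round turned parts only: pick the brass flange, the steel gear and the steel ring gauge out of the parts on the mat and set each one gently (no dropping or throwing) on the middle of its stand, the same way up as it lies now: the flange on the green pad, the gear on the yellow pad, the ring gauge on the red pad. Leave the cream bracket and the steel V-block where they are, and let everything stand still and free at the end.

Things in the scene. Friction and masses are not known exactly. Their poses are not given: they have to be found in the camera images.
- flange_mid (a point): brass turned flange, a disc 40 mm across and 5 mm thick with a hub 20 mm across above it, 16 mm high in all; grip it by the edge of the disc, fingertips 2 to 3 mm above what it lies on (the fillet between disc and hub is solid and slopes, so a higher grip slips off); lying on the desk; this point is on its axis, half-way up (8 mm above its underside); its z axis points up as it lies
- gear_mid (a point): steel spur gear 29 mm across with small straight teeth, toothed rim 9 mm high, small hub (14 mm across) on top, 13 mm high in all; lying on the desk; this point is on its axis, half-way up (6.5 mm above its underside); its z axis points up as it lies
- ring_mid (a point): steel ring gauge, a knurled ring 46 mm across and 16 mm high with a hole in the middle (grip it from outside, the hole is filled in simulation); lying on the desk; this point is on its axis, half-way up (8 mm above its underside); its z axis points up as it lies
- green_pad (a point): round aluminium stand fixed to the desk, foot 80 mm across, seat 72 mm across, 14 mm high, topped by a flat green pad 68 mm across; this point is the centre of the pad's upper face, 14 mm above the desk; z up
- yellow_pad (a point): round aluminium stand fixed to the desk, foot 80 mm across, seat 72 mm across, 14 mm high, topped by a flat yellow pad 68 mm across; this point is the centre of the pad's upper face, 14 mm above the desk; z up
- red_pad (a point): round aluminium stand fixed to the desk, foot 80 mm across, seat 72 mm across, 14 mm high, topped by a flat red pad 68 mm across; this point is the centre of the pad's upper face, 14 mm above the desk; z up
- bracket_mid (a point): small cream L-shaped bracket, 16x24x18 mm, to be left alone; this point is 9 mm above its underside
- vblock_mid (a point): steel block with a V groove in its top, 45x40x36 mm, to be left alone; this point is 18 mm above its underside
Mind the look-alikes: they are no part of the job. What is shaped like the part that bears flange_mid but black or purple is not meant.

How it is judged:
At the end, for the whole second after the job is handed in: The flange lies on the green pad, the gear on the yellow pad and the ring gauge on the red pad, each within 12 mm of the pad's centre, flat (within 7 degrees), the same way up as at the start and at rest; the bracket and the V-block are within 12 mm of where they started (horizontal distance between flange_mid and green_pad below 0.012 m and z of flange_mid in the frame of green_pad between 0.004 and 0.012 m and angle between each of flange_mid, gear_mid, ring_mid's own z axis and vertical below 0.12 rad and linear speed of each of flange, gear, ring below 0.02 m/s and horizontal distance between gear_mid and yellow_pad below 0.012 m and z of gear_mid in the frame of yellow_pad between 0.0025 and 0.0105 m and horizontal distance between ring_mid and red_pad below 0.012 m and z of ring_mid in the frame of red_pad between 0.004 and 0.012 m and distance of each of bracket_mid, vblock_mid from where it was at the start of the episode below 0.012 m); the robot touches nothing.
It fails at once if the brass flange is dropped or thrown (falls free faster than 0.5 m/s, a drop of about 13 mm) (linear speed of flange above 0.5 m/s and contact force between flange and anything else below 0.02 N).
It fails at once if the steel gear is dropped or thrown (falls free faster than 0.5 m/s, a drop of about 13 mm) (linear speed of gear above 0.5 m/s and contact force between gear and anything else below 0.02 N).
It fails at once if the steel ring gauge is dropped or thrown (falls free faster than 0.5 m/s, a drop of about 13 mm) (linear speed of ring above 0.5 m/s and contact force between ring and anything else below 0.02 N).
It fails at once if the small cream bracket is moved more than 12 mm (distance of bracket_mid from where it was at the start of the episode above 0.012 m).
It fails at once if the steel V-block is moved more than 12 mm (distance of vblock_mid from where it was at the start of the episode above 0.012 m).
It also fails if it takes over 77 s, if anything falls off the work surface, if the arm or the gripper's body presses on something with over 40 N, if the wrist force passes 120 N, or if a joint passes its speed limit or range.

ROBOT

A 6-joint arm with a two-finger parallel gripper is mounted at the origin on a cart in front of the work surface, level with it; the furniture and walls round the work are solid. World frame = base frame: x ahead of the robot, y to its left, z up, the work surface at z = 0. Lengths are in m, angles in rad, forces in N, time in s.
With the tool pointing down it reaches from about 0.25 to 0.775 m from the base axis. Payload 4 kg.
Tool frame: the origin (TCP) lies at the centre of the arm's flange, where the gripper is bolted on; the fingertips stand 199 mm ahead of it and the grasp point (between the pads) lies 180 mm ahead of it (robot.tcp_to_tips is the z of the fingertips in the tool frame, in m); z points along the fingers, y is the line along which they close (so a half turn about z gives the same grasp; the last joint's range is limited). The gripper opens to 94 mm and grips with 3 to 60 N. Pads are 16 mm wide; open, the fingers measure 119 mm over their backs; the gripper's body (75 mm by 177 mm) begins 78 mm behind the grasp point.
Start: joints at [-1.207, 0.087, 1.371, -0, 1.684, -0.103], TCP at [0.248, -0.491, 0.405] pointing down, gripper open.
Joint ranges: [-3.1, 3.1], [-0.76, 2.03], [0.27, 2.55], [-1.08, 4.22], [0.17, 2.65], [-2.57, 2.57]. Speed limits (rad/s): [2.79, 2.79, 3.14, 3.14, 3.14, 3.14].

INTERFACE

Orientations are given as [roll, pitch, yaw] about the fixed x, y, z axes, in that order (R = Rz(yaw) Ry(pitch) Rx(roll)).
In Python, from bench import robot gives the robot as it stands.
- The arm moves only by the tool play_rows, never from a script. Its arguments are lists of equal length, an entry for each row: "translation": the shift along the tool's x, y, z scaled (see below), a list of three; "twist": the turn, a rotation vector about the tool's x, y, z scaled (see below), a list of three; "gripper": the opening, from -1 (shut) to 1 (fully open). A call has 1 to 8 rows; each row shifts and turns the commanded pose from where the row before left it, along the tool's axes as they then stand; what a row does not reach is not made up. The controller multiplies each number of a shift by 0.04 m and each number of a turn by 0.1 rad. A row lasts 1/10 s, in which the tool goes at most 50 mm and 8.59 degrees, less where a joint would pass 70% of its speed; a pose out of reach is approached as far as the arm can. A call with a number of a shift or a turn outside -1 to 1 is refused whole. A call with a gripper value outside its range is refused whole. The fingers move at their own pace and stop on an object; the grip force is fixed at half the most. Time passes only in rows, so rows that do not move let the fingers close. It gives the time, the measured TCP pose, the force, the opening and the grip force at its end, in the units of the state.
- robot.get_obs(): the state, without advancing time (a new reading comes with each control period).
- robot.snapshot(name): name is "scene" or "side" or "wrist"; returns the picture (400x640x3 uint8, red, green, blue); there is no depth.
- robot.camera_model(name): a dict with "camera_matrix" (3x3 intrinsics, pixels), "k1" (the pictures are not rectified: a ray, as slopes to the right and down, at radius r is drawn at 1 + k1 r^2 times it, then the intrinsics apply), "rvec" (rotation vector, rad) and "tvec" (3), from world to camera coordinates, as OpenCV has them. Camera axes: x right, y down, z forward; pixel columns grow to the right and rows downward; lengths in m; the calibration is good to about 2 mm. A picture is of the moment at which its call begins: read the wrist's pose just before it. camera_model takes no time and is no camera call; for the wrist camera it gives the pose at the moment of the call.
- robot.close_job(): hands the job in; it is judged then, once.
Trained networks look in the newest picture that a camera, given by its name, has taken for a name from the list of things; names that differ only in an ending like _2 or _b are one class to them, and where a whole thing is asked for, a point or a joint stands for the part that bears it (a point fixed in the world has none). Each returns a list of dicts, best first, with "score" (0 to 1); they miss things now and then, are a little off and sometimes report something else, mostly with a low value. They report only what shows in the picture. A call takes as long as a camera call. They do not tell look-alikes from the thing itself.
- robot.recognise(name, camera): "centre" ([x, y, z] in m, in world coordinates, good to about 4 mm: the middle of the surface that is visible of it).
- robot.spot_point(name, camera): "centre" ([x, y, z] in m, in world coordinates, good to about 4 mm: a listed point, or the origin of a listed thing).
The state is a dict: "time": time; "joint_positions": joint angles; "qvel": joint speeds; "joint_torque": joint torques, N m; "tool_pos": TCP position; "ee_rot": TCP orientation; "wrist_force": force on the tool from outside, world axes, zero at the start; "wrist_torque": the same for the moment, N m; "width": finger opening in m; "finger_force": force on a finger pad.
Only numpy, scipy, OpenCV 4.12 (cv2) and the standard library are available. Lean on these libraries where they do the work, as an engineer would, in place of code of your own. Each camera call takes 0.05 s, during which the arm holds its last target. There are 200 camera calls.

## Working session

There is one attempt and no reset: what is moved stays moved. The work goes in short steps, Python scripts to look and compute and a tool call to move; the robot and the scene stay as the last step left them, time stands still between calls to the robot, and variables do not carry over. Pictures are saved under pics/ and viewed, at most 14 in all, crops included, and the job is handed in when it is done.

Besides the shell and the picture viewer there is one more tool, called after "Request:" by a JSON object that holds its "method" and its "body", one argument or row to a line. play_rows: Moves the arm, as the interface text tells. Its arguments: {"type":"object","properties":{"translation":{"type":"array","items":{"type":"array","items":{"type":"number","minimum":-1,"maximum":1}}},"twist":{"type":"array","items":{"type":"array","items":{"type":"number","minimum":-1,"maximum":1}}},"gripper":{"type":"array","items":{"type":"number"}}},"required":["translation","twist","gripper"]}

```bash
mkdir -p pics; ls
python3 - <<'E'
from bench import robot
import cv2
o=robot.get_obs();print(o)
for c in("scene","side"):
    cv2.imwrite(f"pics/{c}0.png",robot.snapshot(c)[:,:,::-1])
    for n in("flange_mid","gear_mid","ring_mid","green_pad","yellow_pad","red_pad","bracket_mid","vblock_mid"):
        print(c,n,[([round(float(v),3) for v in d["centre"]],round(d["score"],2)) for d in robot.spot_point(n,c)])
E
```

```text
pics
{'time': 0.0, 'joint_positions': array([-1.20710086e+00,  8.79699712e-02,  1.37220853e+00, -2.37004268e-05,
        1.68357342e+00, -1.03103917e-01]), 'qvel': array([ 6.26020250e-04, -2.24855810e-03,  1.47410371e-03, -6.22226626e-04,
        5.22496127e-05, -1.99453833e-04]), 'joint_torque': array([ 4.78335255e-05, -3.40176272e+01, -3.02430904e+01,  7.18586077e-02,
        3.28924600e-02, -1.45726399e-04]), 'tool_pos': array([ 0.24747264, -0.49107043,  0.40351871]), 'ee_rot': array([-3.13944243e+00, -1.98804113e-04,  4.66796529e-01]), 'wrist_force': array([-0.20291099, -0.08533211,  0.45502228]), 'wrist_torque': array([0.02471345, 0.03344014, 0.04579017]), 'finger_force': 0.0, 'width': 0.09367810360219399}
scene flange_mid [([0.41, -0.105, 0.004], 0.63), ([0.46, -0.031, 0.009], 0.5)]
scene gear_mid [([0.437, 0.22, 0.007], 0.57)]
scene ring_mid [([0.446, 0.066, 0.005], 0.74)]
scene green_pad [([0.586, -0.152, 0.02], 0.74)]
scene yellow_pad [([0.591, -0.036, 0.013], 0.91)]
scene red_pad [([0.605, 0.1, 0.015], 0.64)]
scene bracket_mid [([0.46, -0.163, 0.013], 0.38)]
scene vblock_mid [([0.459, -0.293, 0.019], 0.89)]
side flange_mid [([0.41, -0.109, 0.009], 0.68), ([0.696, -0.059, 0.01], 0.58), ([0.463, -0.03, 0.006], 0.55)]
side gear_mid [([0.428, 0.217, 0.007], 0.75), ([0.449, 0.072, 0.01], 0.37)]
side ring_mid [([0.447, 0.068, 0.009], 0.63)]
side green_pad [([0.588, -0.149, 0.014], 0.73)]
side yellow_pad [([0.592, -0.034, 0.013], 0.93)]
side red_pad []
side bracket_mid [([0.463, -0.164, 0.008], 0.4)]
side vblock_mid [([0.461, -0.29, 0.019], 0.65), ([0.609, 0.105, 0.009], 0.33)]
```

View pics/scene0.png

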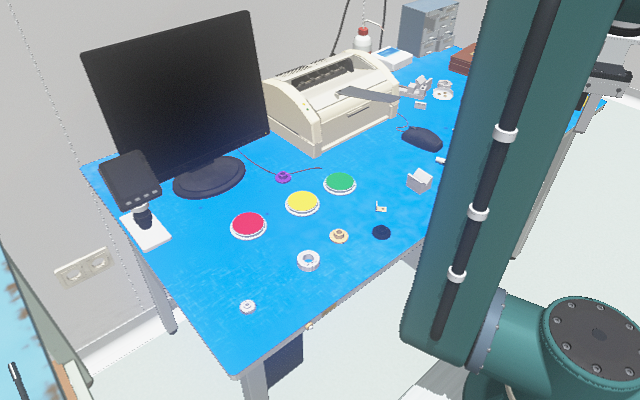

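View pics/side0.png

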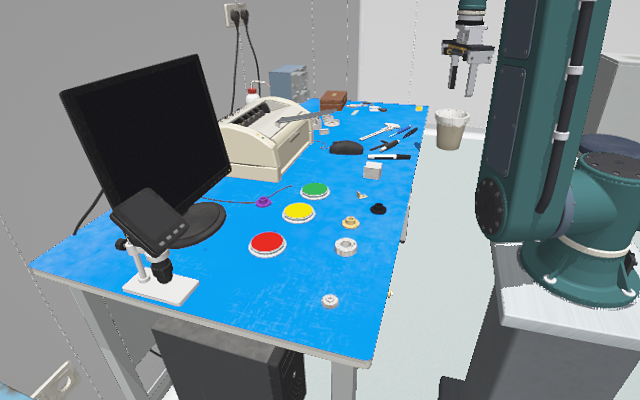

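Candidates for the flange in the scene picture: brass at (339,236), black at (381,232) and purple at (283,177). The description says brass, so I choose (339,236), about (0.462,-0.03). The ring is at (308,260), the gear at (248,307), and the pads are red (248,224), yellow (302,203) and green (340,183). Next I turn the tool to yaw 0 and locate the obstacles.

Request:
{"method": "play_rows", "body": {
  "translation": [
    [0,0,0],
    [0,0,0],
    [0,0,0],
    [0,0,0],
    [0,0,0]
  ],
  "twist": [
    [0,0,0.93],
    [0,0,0.93],
    [0,0,0.93],
    [0,0,0.93],
    [0,0,0.95]
  ],
  "gripper": [0.4,0.4,0.4,0.4,0.4]
}}

```text
time: 1.4
tool_pos: [0.2475, -0.4912, 0.4047]
ee_rot: [3.141, -0.0, -0.004]
wrist_force: [-0.4, 0.4, 0.9]
width: 0.0659
finger_force: 0.0
```

```bash
cat > h.py <<'E'
import numpy as np,cv2
from bench import robot
def ray(m,uv):
    K=np.array(m["camera_matrix"],float);x,y=(np.linalg.inv(K)@[uv[0],uv[1],1])[:2]
    d=np.array([x,y]);s=d.copy()
    for _ in range(20): s=d/(1+m["k1"]*(s@s))
    R=cv2.Rodrigues(np.array(m["rvec"],float))[0];t=np.array(m["tvec"],float).ravel()
    return -R.T@t, R.T@np.array([s[0],s[1],1])
def at(m,uv,z):
    c,d=ray(m,uv);return c+d*(z-c[2])/d[2]
def pix(m,p):
    R=cv2.Rodrigues(np.array(m["rvec"],float))[0];q=R@np.array(p,float)+np.array(m["tvec"],float).ravel()
    s=q[:2]/q[2];s=s*(1+m["k1"]*(s@s));K=np.array(m["camera_matrix"]);return (K@[s[0],s[1],1])[:2]
E
python3 - <<'E'
from h import *
np.set_printoptions(precision=4,suppress=True)
m=robot.camera_model("scene")
for n,p,z in[("flange",(339,236),.01),("ring",(308,259),.012),("gear",(248,307),.01),("red",(248,223),.014),("yel",(302,202),.014),("gre",(340,182),.014),("mic base R",(171,240),0),("mic base near",(150,250),0),("mic base far",(133,210),0),("monbase",(210,197),0),("monbaseR",(245,175),0)]: print(n,at(m,p,z))
s=robot.camera_model("side")
for n,p in [("micR",(160,301)),("micnear",(199,291)),("micfar",(123,287)),("monnear",(222,215))]: print(n,at(s,p,0))
o=robot.get_obs();print(o["tool_pos"],o["ee_rot"])
E
```

```text
flange [ 0.4547 -0.0246  0.01  ]
ring [0.4468 0.0666 0.012 ]
gear [0.4309 0.2195 0.01  ]
red [0.6069 0.1013 0.014 ]
yel [ 0.5847 -0.0303  0.014 ]
gre [ 0.582  -0.1455  0.014 ]
mic base R [0.6815 0.2466 0.    ]
mic base near [0.6834 0.2923 0.    ]
mic base far [0.8229 0.2695 0.    ]
monbase [0.7501 0.1137 0.    ]
monbaseR [0.7675 0.0045 0.    ]
micR [ 0.7252  0.3027 -0.    ]
micnear [0.6722 0.2598 0.    ]
micfar [0.8175 0.2951 0.    ]
monnear [0.7694 0.0193 0.    ]
[ 0.2475 -0.4912  0.4047] [ 3.1415 -0.0001 -0.0041]
```

Request:
{"method": "play_rows", "body": {
  "translation": [
    [0.4,-1,0],
    [0.4,-1,0],
    [0.4,-1,0],
    [0.4,-1,0],
    [0.4,-1,0],
    [0.4,-1,0],
    [0.4,-1,0],
    [0.4,-1,0]
  ],
  "twist": [
    [0,0,0],
    [0,0,0],
    [0,0,0],
    [0,0,0],
    [0,0,0],
    [0,0,0],
    [0,0,0],
    [0,0,0]
  ],
  "gripper": [0.4,0.4,0.4,0.4,0.4,0.4,0.4,0.4]
}}

```text
time: 2.2
tool_pos: [0.3757, -0.1695, 0.4049]
ee_rot: [3.141, -0.001, -0.001]
wrist_force: [0.3, -0.5, 0.5]
width: 0.0657
finger_force: 0.0
```

Request:
{"method": "play_rows", "body": {
  "translation": [
    [0.4,-1,0],
    [0.4,-1,0],
    [0.4,-1,0],
    [0.4,-1,0],
    [0,0,0],
    [0,0,0]
  ],
  "twist": [
    [0,0,0],
    [0,0,0],
    [0,0,0],
    [0,0,0],
    [0,0,0],
    [0,0,0]
  ],
  "gripper": [0.4,0.4,0.4,0.4,0.4,0.4]
}}

```text
time: 2.8
tool_pos: [0.4397, -0.0105, 0.4046]
ee_rot: [3.141, 0.0, 0.002]
wrist_force: [0.4, -0.4, -0.5]
width: 0.0656
finger_force: 0.0
```

Run:
```python
from h import *
np.set_printoptions(precision=4,suppress=True)
o=robot.get_obs();print(o["tool_pos"],o["ee_rot"],o["width"])
m=robot.camera_model("wrist");c,d=ray(m,(320,200));print("cam",c,d)
cv2.imwrite("pics/w1.png",robot.snapshot("wrist")[:,:,::-1])
for n in("flange_mid","gear_mid","ring_mid","green_pad","yellow_pad","red_pad"):
    for e in robot.spot_point(n,"wrist"): print(n,np.array(e["centre"]),round(e["score"],2),pix(m,e["centre"]))
```

```text
[ 0.4397 -0.0105  0.4046] [3.1409 0.0003 0.0024] 0.06556902855876685
cam [ 0.5061 -0.0095  0.3837] [-0.2278  0.0084 -0.9737]
flange_mid [ 0.4095 -0.1078  0.0029] 0.84 [392.1719 205.4416]
flange_mid [ 0.4643 -0.0298  0.0106] 0.61 [337.6856 166.8198]
gear_mid [0.4313 0.2155 0.007 ] 0.57 [160.1062 190.1075]
gear_mid [ 0.463  -0.1644  0.0081] 0.5 [437.1112 168.13  ]
ring_mid [0.4493 0.0651 0.0101] 0.85 [267.0501 177.7035]
ring_mid [ 0.5866 -0.0353  0.013 ] 0.7 [343.724   67.9645]
green_pad [ 0.5821 -0.1479  0.0141] 0.66 [434.453   72.7451]
yellow_pad [ 0.594  -0.0342  0.0075] 0.74 [342.6261  62.6494]
red_pad [0.6045 0.0975 0.0208] 0.98 [233.407   50.5166]
```

View pics/w1.png

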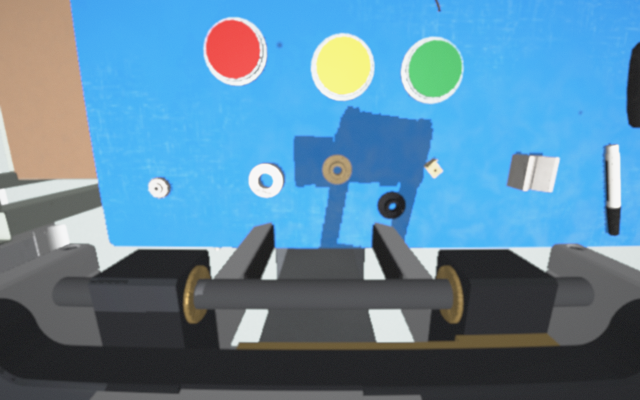

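The brass flange is at (337,170) in the wrist view, clearly distinct from the black one at (391,205). The ring is at (267,180) and the gear at (159,187). Now I refine by segmentation.

```bash
cat >> h.py <<'E'
def blob(img,box,kind):
    u0,v0,u1,v1=box;hsv=cv2.cvtColor(img,cv2.COLOR_RGB2HSV)[v0:v1,u0:u1]
    H,S,V=[hsv[...,i].astype(int) for i in range(3)]
    k={"red":((H<8)|(H>172))&(S>120),"yellow":(H>20)&(H<36)&(S>70),"green":(H>40)&(H<88)&(S>90),
       "brass":(H>8)&(H<30)&(S>40),"steel":~((H>90)&(H<125)&(S>90))}[kind].astype(np.uint8)
    n,l,st,ce=cv2.connectedComponentsWithStats(k);i=1+np.argmax(st[1:,4])
    c=max(cv2.findContours((l==i).astype(np.uint8),cv2.RETR_EXTERNAL,cv2.CHAIN_APPROX_NONE)[0],key=len)
    h=cv2.convexHull(c);M=cv2.moments(h)
    return (M["m10"]/M["m00"]+u0,M["m01"]/M["m00"]+v0),st[i,2:5],M["m00"]
E
python3 - <<'E'
from h import *
np.set_printoptions(precision=4,suppress=True)
W=robot.camera_model("wrist")
for cam,G in {"wrist":{"red":(190,5,280,95),"yellow":(300,20,385,110),"green":(390,25,475,110),"brass":(315,150,360,192),"ring:steel":(240,155,292,205),"gear:steel":(140,172,178,203)},
 "scene":{"red":(220,200,275,245),"yellow":(278,185,325,222),"green":(318,166,362,200),"brass":(325,224,352,248),"ring:steel":(290,245,325,275),"gear:steel":(235,295,262,318)},
 "side":{"red":(240,225,292,262),"yellow":(275,198,322,226),"green":(295,178,335,203),"brass":(338,212,364,230),"ring:steel":(330,234,362,258),"gear:steel":(318,290,345,312)}}.items():
    m=robot.camera_model(cam);img=robot.snapshot(cam)
    for k,b in G.items():
        p,st,a=blob(img,b,k.split(":")[-1])
        z={"brass":.005,"ring:steel":.009,"gear:steel":.006}.get(k,.014)
        print(cam,k,np.array(p),st,at(m,p,z))
    if cam=="wrist": cv2.imwrite("pics/w1c.png",cv2.resize(img[140:230,140:460,::-1],(800,225),interpolation=cv2.INTER_CUBIC))
E
```

```text
wrist red [230.6803  49.1881] [  53   57 2373] [0.6085 0.1005 0.014 ]
wrist yellow [341.1339  64.8633] [  53   57 2383] [ 0.5898 -0.0343  0.014 ]
wrist green [433.037   67.4616] [  53   56 2302] [ 0.5876 -0.148   0.014 ]
wrist brass [335.4718 168.9048] [ 28  29 552] [ 0.4607 -0.0288  0.005 ]
wrist ring:steel [264.5378 180.0541] [ 36  35 859] [0.4462 0.0673 0.009 ]
wrist gear:steel [157.5905 188.022 ] [ 22  21 362] [0.4351 0.2179 0.006 ]Traceback (most recent call last):
  File "<stdin>", line 9, in <module>
  File "h.py", line 22, in blob
    return (M["m10"]/M["m00"]+u0,M["m01"]/M["m00"]+v0),st[i,2:5],M["m00"]
            ~~~~~~~~^~~~~~~~~
ZeroDivisionError: float division by zero
```

View pics/w1c.png

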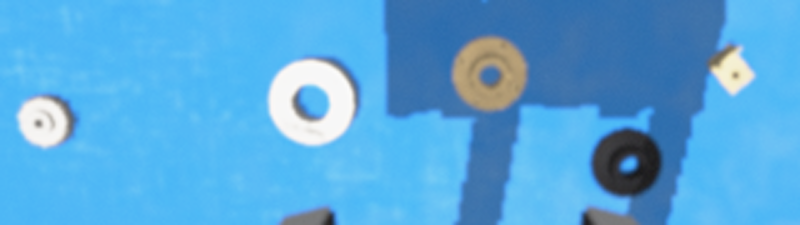

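Request:
{"method": "play_rows", "body": {
  "translation": [
    [0.53,0.46,0],
    [0,0,0.95],
    [0,0,0.95],
    [0,0,0.95],
    [0,0,0.95],
    [0,0,0],
    [0,0,0]
  ],
  "twist": [
    [0,0,0],
    [0,0,0],
    [0,0,0],
    [0,0,0],
    [0,0,0],
    [0,0,0],
    [0,0,0]
  ],
  "gripper": [0.4,0.4,0.4,0.4,0.4,0.4,0.4]
}}

```text
time: 3.95
tool_pos: [0.4609, -0.0298, 0.253]
ee_rot: [-3.142, 0.001, -0.001]
wrist_force: [0.9, 1.2, -0.5]
width: 0.0659
finger_force: 0.0
```

Run:
```python
from h import *
np.set_printoptions(precision=4,suppress=True)
o=robot.get_obs();print(o["tool_pos"],o["ee_rot"],o["width"])
m=robot.camera_model("wrist");img=robot.snapshot("wrist");cv2.imwrite("pics/w2.png",img[:,:,::-1])
t=o["tool_pos"]
p=pix(m,[.461,-.029,.01]);print("exp",p,"tips",pix(m,[t[0],t[1],t[2]-.199]))
u,v=p.astype(int);q,st,a=blob(img,(u-60,v-60,u+60,min(v+60,400)),"brass");print(q,st,at(m,q,.005))
```

```text
[ 0.4609 -0.0298  0.253 ] [-3.1415  0.0008 -0.0006] 0.06592848402792485
exp [322.6696 216.7796] tips [323.8862 235.6459]
(np.float64(322.41242209327316), np.float64(214.6706425961745)) [  46   44 1480] [ 0.4614 -0.0288  0.005 ]
```

View pics/w2.png

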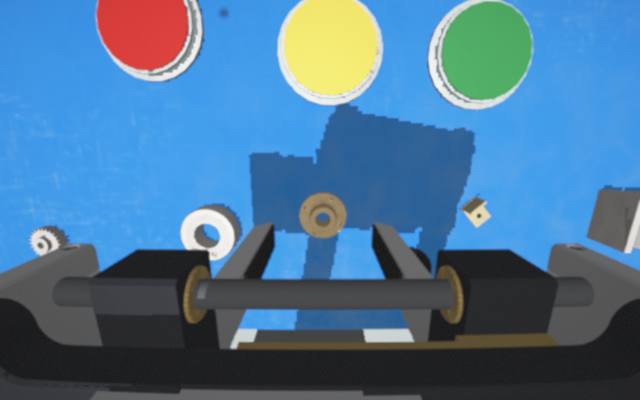

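The brass flange sits between the fingers at (322,215), and its position agrees to 1 mm. I descend.

Request:
{"method": "play_rows", "body": {
  "translation": [
    [0,0,0.6],
    [0,0,0.4],
    [0,0,0.2],
    [0,0,0.08],
    [0,0,0],
    [0,0,0]
  ],
  "twist": [
    [0,0,0],
    [0,0,0],
    [0,0,0],
    [0,0,0],
    [0,0,0],
    [0,0,0]
  ],
  "gripper": [0.4,0.4,0.4,0.4,0.4,0.4]
}}

```text
time: 4.6
tool_pos: [0.4615, -0.0297, 0.2029]
ee_rot: [3.141, -0.003, -0.0]
wrist_force: [0.5, -0.2, -0.3]
width: 0.0653
finger_force: 0.0
```

Request:
{"method": "play_rows", "body": {
  "translation": [
    [0,0,0.04],
    [0,0,0],
    [0,0,0],
    [0,0,0],
    [0,0,0],
    [0,0,0],
    [0,0,0],
    [0,0,0]
  ],
  "twist": [
    [0,0,0],
    [0,0,0],
    [0,0,0],
    [0,0,0],
    [0,0,0],
    [0,0,0],
    [0,0,0],
    [0,0,0]
  ],
  "gripper": [0.4,0.4,-0.3,-0.3,-0.3,-0.3,-0.3,-0.3]
}}

```text
time: 5.4
tool_pos: [0.4608, -0.0296, 0.1999]
ee_rot: [3.141, 0.0, -0.0]
wrist_force: [0.3, 0.2, 0.2]
width: 0.0376
finger_force: 29.5
```

Request:
{"method": "play_rows", "body": {
  "translation": [
    [0,0,-0.1],
    [0,0,-0.15],
    [0,0,0],
    [0,0,0]
  ],
  "twist": [
    [0,0,0],
    [0,0,0],
    [0,0,0],
    [0,0,0]
  ],
  "gripper": [-0.3,-0.3,-0.3,-0.3]
}}

```text
time: 5.8
tool_pos: [0.461, -0.0296, 0.2103]
ee_rot: [3.141, -0.001, -0.0]
wrist_force: [-0.2, -0.1, -0.2]
width: 0.0377
finger_force: 29.5
```

Run:
```python
from h import *
np.set_printoptions(precision=4,suppress=True)
m=robot.camera_model("wrist");img=robot.snapshot("wrist");cv2.imwrite("pics/w3.png",cv2.resize(img[150:350,200:440,::-1],(720,600)))
z=[]
for _ in range(4):
    o=robot.get_obs();z.append(o["tool_pos"])
    robot.spot_point("flange_mid","wrist")
print(np.array(z),o["width"],o["finger_force"])
```

```text
[[ 0.4608 -0.0296  0.2101]
 [ 0.4608 -0.0296  0.2099]
 [ 0.4607 -0.0296  0.2098]
 [ 0.4607 -0.0296  0.2097]] 0.03750360662391188 29.486902577918954
```

View pics/w3.png

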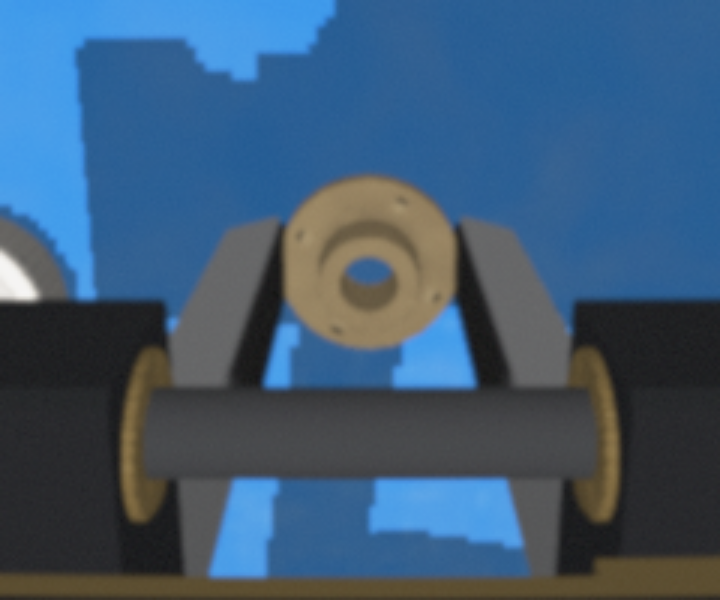

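The flange is held by the disc edge, level and centred between the fingers. I carry it to the green pad.

Request:
{"method": "play_rows", "body": {
  "translation": [
    [0,0,-0.5],
    [0,0,-0.5],
    [0.4,0.37,0],
    [0.6,0.6,0],
    [0.6,0.6,0],
    [0.6,0.6,0],
    [0.6,0.5,0],
    [0.33,0.3,0]
  ],
  "twist": [
    [0,0,0],
    [0,0,0],
    [0,0,0],
    [0,0,0],
    [0,0,0],
    [0,0,0],
    [0,0,0],
    [0,0,0]
  ],
  "gripper": [-0.3,-0.3,-0.3,-0.3,-0.3,-0.3,-0.3,-0.3]
}}

```text
time: 6.85
tool_pos: [0.5873, -0.1501, 0.2493]
ee_rot: [3.141, -0.0, -0.001]
wrist_force: [0.1, 0.3, 0.0]
width: 0.0375
finger_force: 29.5
```

Run:
```python
from h import *
np.set_printoptions(precision=4,suppress=True)
robot.snapshot("wrist");robot.snapshot("wrist")
o=robot.get_obs();print(o["tool_pos"],o["ee_rot"],o["width"])
m=robot.camera_model("wrist");img=robot.snapshot("wrist");cv2.imwrite("pics/w4.png",img[:,:,::-1])
for n in("green_pad","yellow_pad","red_pad"):
    for e in robot.spot_point(n,"wrist"): print(n,np.array(e["centre"]),round(e["score"],2),pix(m,e["centre"]))
for e in robot.spot_point("flange_mid","wrist"): print(np.array(e["centre"]),round(e["score"],2),pix(m,e["centre"]))
```

```text
[ 0.5871 -0.15    0.2493] [ 3.1412 -0.0001 -0.002 ] 0.03760061997509265
green_pad [ 0.5852 -0.1464  0.0144] 0.58 [319.0241 222.3684]
yellow_pad [ 0.588  -0.0314  0.0095] 0.61 [179.3036 217.2159]
red_pad [0.6026 0.1005 0.017 ] 0.85 [ 15.6146 202.184 ]
[ 0.6936 -0.0553  0.006 ] 0.83 [197.2438  80.721 ]
[ 0.5894 -0.1501  0.0594] 0.74 [323.894 237.518]
```

View pics/w4.png

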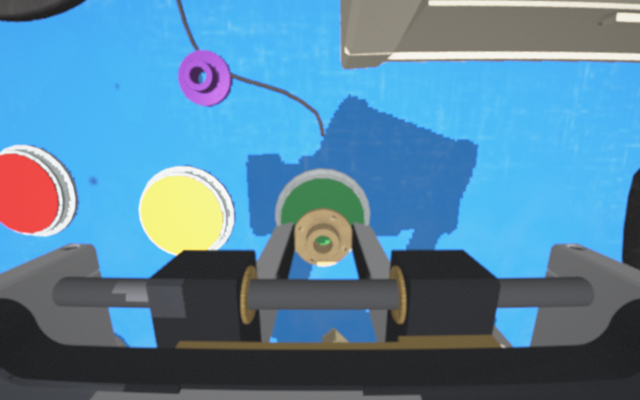

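The flange hangs over the green pad; its hub at (323,240) and the pad centre at about (321,220) agree in xy once the height is allowed for. I descend slowly.

Request:
{"method": "play_rows", "body": {
  "translation": [
    [-0.03,-0.05,0.25],
    [0,0,0.25],
    [0,0,0.2],
    [0,0,0.1],
    [0,0,0],
    [0,0,0]
  ],
  "twist": [
    [0,0,0],
    [0,0,0],
    [0,0,0],
    [0,0,0],
    [0,0,0],
    [0,0,0]
  ],
  "gripper": [-0.3,-0.3,-0.3,-0.3,-0.3,-0.3]
}}

```text
time: 7.8
tool_pos: [0.5849, -0.1465, 0.2178]
ee_rot: [3.142, -0.0, -0.0]
wrist_force: [0.3, 0.1, -0.4]
width: 0.0373
finger_force: 29.5
```

Request:
{"method": "play_rows", "body": {
  "translation": [
    [0,0,0.04],
    [0,0,0.03],
    [0,0,0.02],
    [0,0,0],
    [0,0,0]
  ],
  "twist": [
    [0,0,0],
    [0,0,0],
    [0,0,0],
    [0,0,0],
    [0,0,0]
  ],
  "gripper": [-0.3,-0.3,-0.3,-0.3,-0.3]
}}

```text
time: 8.3
tool_pos: [0.5848, -0.1465, 0.2143]
ee_rot: [3.141, -0.0, -0.0]
wrist_force: [0.1, 0.2, -0.5]
width: 0.0374
finger_force: 29.5
```

Request:
{"method": "play_rows", "body": {
  "translation": [
    [0,0,0.02],
    [0,0,0],
    [0,0,0]
  ],
  "twist": [
    [0,0,0],
    [0,0,0],
    [0,0,0]
  ],
  "gripper": [-0.3,-0.3,-0.3]
}}

```text
time: 8.6
tool_pos: [0.5849, -0.1465, 0.2139]
ee_rot: [3.141, -0.0, -0.0]
wrist_force: [0.6, -0.9, 1.5]
width: 0.0374
finger_force: 29.5
```

Light contact (1.5 N). I release and rise.

Request:
{"method": "play_rows", "body": {
  "translation": [
    [0,0,0],
    [0,0,0],
    [0,0,0],
    [0,0,0],
    [0,0,-0.3],
    [0,0,-0.6],
    [0,0,-1],
    [0,0,-0.5]
  ],
  "twist": [
    [0,0,0],
    [0,0,0],
    [0,0,0],
    [0,0,0],
    [0,0,0],
    [0,0,0],
    [0,0,0],
    [0,0,0]
  ],
  "gripper": [0,0.4,0.4,0.4,0.4,0.4,0.4,0.4]
}}

```text
time: 9.4
tool_pos: [0.5853, -0.1465, 0.314]
ee_rot: [3.14, -0.005, -0.0]
wrist_force: [1.1, 0.3, 0.5]
width: 0.0655
finger_force: 0.0
```

Run:
```python
from h import *
np.set_printoptions(precision=4,suppress=True)
robot.snapshot("wrist");robot.snapshot("wrist")
o=robot.get_obs();print(o["tool_pos"],o["ee_rot"],o["width"])
m=robot.camera_model("wrist");img=robot.snapshot("wrist");cv2.imwrite("pics/w5.png",img[:,:,::-1])
q,st,a=blob(img,(240,140,400,245),"brass");print(q,st,at(m,q,.019))
q,st,a=blob(img,(240,140,400,245),"green");print(q,st,at(m,q,.014))
for n in("green_pad","flange_mid"):
    for e in robot.spot_point(n,"wrist"): print(n,np.array(e["centre"]),round(e["score"],2),pix(m,e["centre"]))
```

```text
[ 0.5857 -0.1467  0.3149] [ 3.1383 -0.0091 -0.0001] 0.06562722369253
(321.3867502238138, 205.2170993733214) [  39   38 1071] [ 0.5852 -0.1455  0.019 ]
(324.6619436572762, 201.02906039895538) [  63   62 1747] [ 0.5884 -0.1489  0.014 ]
green_pad [ 0.5851 -0.1514  0.0139] 0.68 [327.0803 204.1   ]
flange_mid [ 0.4116 -0.1063  0.0044] 0.92 [289.072  341.3382]
flange_mid [ 0.5889 -0.1491  0.0254] 0.9 [324.9846 203.0684]
flange_mid [ 0.6934 -0.0562  0.004 ] 0.79 [230.9802  95.0661]
```

Flange placed about 4 mm from the pad centre, which is within tolerance. Next is the ring.

Request:
{"method": "play_rows", "body": {
  "translation": [
    [-0.44,-0.67,0],
    [-0.44,-0.67,0],
    [-0.44,-0.67,0],
    [-0.44,-0.67,0],
    [-0.44,-0.67,0.3],
    [-0.44,-0.67,0.4],
    [-0.44,-0.67,0.4],
    [-0.43,-0.65,0.4]
  ],
  "twist": [
    [0,0,0],
    [0,0,0],
    [0,0,0],
    [0,0,0],
    [0,0,0],
    [0,0,0],
    [0,0,0],
    [0,0,0]
  ],
  "gripper": [0.6,0.6,0.6,0.6,0.6,0.6,0.6,0.6]
}}

```text
time: 10.45
tool_pos: [0.4426, 0.0681, 0.2466]
ee_rot: [3.142, 0.004, -0.0]
wrist_force: [0.1, 0.1, -0.3]
width: 0.0749
finger_force: 0.0
```

Run:
```python
from h import *
np.set_printoptions(precision=4,suppress=True)
robot.snapshot("wrist");robot.snapshot("wrist")
o=robot.get_obs();print(o["tool_pos"],o["ee_rot"],o["width"])
m=robot.camera_model("wrist");img=robot.snapshot("wrist");cv2.imwrite("pics/w6.png",img[:,:,::-1])
for n in("ring_mid","gear_mid","red_pad"):
    for e in robot.spot_point(n,"wrist"): print(n,np.array(e["centre"]),round(e["score"],2),pix(m,e["centre"]))
```

```text
[0.4407 0.0692 0.2445] [-3.1409  0.0111  0.0035] 0.07530863641524338
ring_mid [0.4506 0.0658 0.0068] 0.76 [328.2266 204.1054]
gear_mid [0.4366 0.2162 0.0073] 0.78 [144.5418 219.8599]
```

View pics/w6.png

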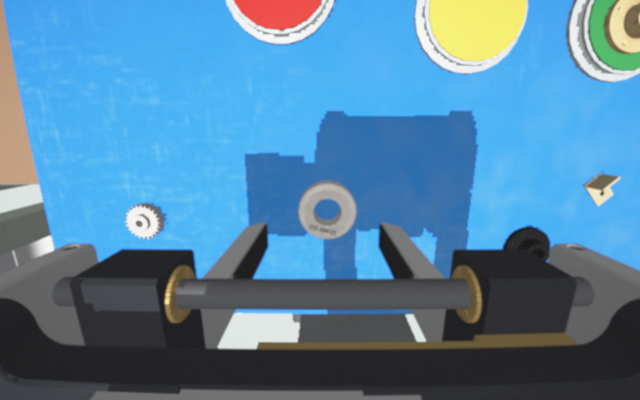

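The ring is between the fingers at (328,209), the gear at (145,221). I let the arm settle, then read.

Request:
{"method": "play_rows", "body": {
  "translation": [
    [0,0,0],
    [0,0,0],
    [0,0,0],
    [0,0,0]
  ],
  "twist": [
    [0,0,0],
    [0,0,0],
    [0,0,0],
    [0,0,0]
  ],
  "gripper": [0.6,0.6,0.6,0.6]
}}

```text
time: 11.15
tool_pos: [0.4447, 0.0669, 0.2497]
ee_rot: [3.141, -0.001, -0.001]
wrist_force: [0.3, 0.4, -0.0]
width: 0.075
finger_force: 0.0
```

Run:
```python
from h import *
np.set_printoptions(precision=4,suppress=True)
m=robot.camera_model("wrist");img=robot.snapshot("wrist");o=robot.get_obs();print(o["tool_pos"],o["ee_rot"])
q,st,a=blob(img,(285,170,375,245),"steel");print(q,st,at(m,q,.012))
p=pix(m,[.447,.0665,.012]);print(p)
m["tvec"];print(at(m,(328,209),.014))
```

```text
[0.4446 0.067  0.2496] [ 3.1415 -0.0003 -0.0007]
(323.7007515822785, 215.9826608649789) [  57   58 2196] [0.4474 0.0668 0.012 ]
[324.1075 216.4119]
[0.4537 0.0634 0.014 ]
```

Request:
{"method": "play_rows", "body": {
  "translation": [
    [0.06,0,0.3],
    [0,0,0.4],
    [0,0,0.3],
    [0,0,0.12],
    [0,0,0],
    [0,0,0],
    [0,0,0],
    [0,0,0]
  ],
  "twist": [
    [0,0,0],
    [0,0,0],
    [0,0,0],
    [0,0,0],
    [0,0,0],
    [0,0,0],
    [0,0,0],
    [0,0,0]
  ],
  "gripper": [0.6,0.6,0.6,0.6,0.6,0.6,-0.2,-0.2]
}}

```text
time: 12.0
tool_pos: [0.4471, 0.0672, 0.2054]
ee_rot: [3.142, -0.002, -0.0]
wrist_force: [0.2, 0.5, 0.1]
width: 0.0624
finger_force: 0.0
```

Request:
{"method": "play_rows", "body": {
  "translation": [
    [0,0,0],
    [0,0,0],
    [0,0,0],
    [0,0,0]
  ],
  "twist": [
    [0,0,0],
    [0,0,0],
    [0,0,0],
    [0,0,0]
  ],
  "gripper": [-0.2,-0.2,-0.2,-0.2]
}}

```text
time: 12.4
tool_pos: [0.4469, 0.0672, 0.2049]
ee_rot: [3.142, -0.0, -0.0]
wrist_force: [-0.5, 0.4, 0.5]
width: 0.0432
finger_force: 29.9
```

Request:
{"method": "play_rows", "body": {
  "translation": [
    [0,0,-0.1],
    [0,0,-0.4],
    [0,0,-0.4],
    [0.4,-0.1,-0.1],
    [0.7,-0.2,0],
    [0.8,-0.2,0],
    [0.8,-0.2,0],
    [0.7,-0.1,0]
  ],
  "twist": [
    [0,0,0],
    [0,0,0],
    [0,0,0],
    [0,0,0],
    [0,0,0],
    [0,0,0],
    [0,0,0],
    [0,0,0]
  ],
  "gripper": [-0.2,-0.2,-0.2,-0.2,-0.2,-0.2,-0.2,-0.2]
}}

```text
time: 13.2
tool_pos: [0.5841, 0.0997, 0.2445]
ee_rot: [-3.142, 0.0, 0.0]
wrist_force: [-0.4, 0.7, 0.0]
width: 0.0429
finger_force: 29.8
```

Request:
{"method": "play_rows", "body": {
  "translation": [
    [0.4,-0.03,0],
    [0.15,0,0],
    [0,0,0],
    [0,0,0],
    [0,0,0],
    [0,0,0],
    [0,0,0]
  ],
  "twist": [
    [0,0,0],
    [0,0,0],
    [0,0,0],
    [0,0,0],
    [0,0,0],
    [0,0,0],
    [0,0,0]
  ],
  "gripper": [-0.2,-0.2,-0.2,-0.2,-0.2,-0.2,-0.2]
}}

```text
time: 13.9
tool_pos: [0.6044, 0.1003, 0.245]
ee_rot: [3.142, -0.0, -0.0]
wrist_force: [0.3, 0.2, -0.6]
width: 0.0431
finger_force: 29.8
```

Run:
```python
from h import *
np.set_printoptions(precision=4,suppress=True)
o=robot.get_obs();print(o["tool_pos"],o["ee_rot"],o["width"])
m=robot.camera_model("wrist");img=robot.snapshot("wrist");cv2.imwrite("pics/w7.png",img[:,:,::-1])
for n in("red_pad","yellow_pad","ring_mid"):
    for e in robot.spot_point(n,"wrist"): print(n,np.array(e["centre"]),round(e["score"],2),pix(m,e["centre"]))
```

```text
[0.6044 0.1003 0.245 ] [ 3.1415 -0.0002 -0.0002] 0.043069986075704135
red_pad [0.6043 0.0984 0.0193] 0.75 [326.2193 223.8328]
yellow_pad [ 0.5889 -0.0365  0.0147] 0.92 [493.1885 240.1241]
ring_mid [0.6054 0.0983 0.0495] 0.63 [326.9291 236.3981]
```

View pics/w7.png

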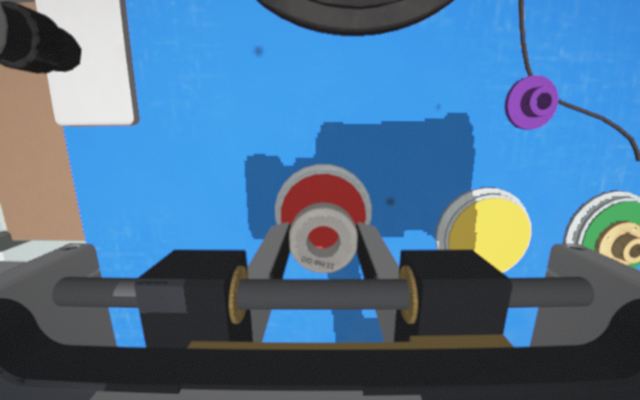

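The ring is centred over the red pad, (323,238) against (323,215), consistent with the height difference. I lower it.

Request:
{"method": "play_rows", "body": {
  "translation": [
    [0.02,0,0.2],
    [0,0,0.2],
    [0,0,0.12],
    [0,0,0.06],
    [0,0,0.03],
    [0,0,0],
    [0,0,0]
  ],
  "twist": [
    [0,0,0],
    [0,0,0],
    [0,0,0],
    [0,0,0],
    [0,0,0],
    [0,0,0],
    [0,0,0]
  ],
  "gripper": [-0.2,-0.2,-0.2,-0.2,-0.2,-0.2,-0.2]
}}

```text
time: 14.8
tool_pos: [0.6058, 0.1004, 0.2206]
ee_rot: [3.142, -0.001, -0.0]
wrist_force: [0.4, 1.1, -0.5]
width: 0.0432
finger_force: 29.8
```

Request:
{"method": "play_rows", "body": {
  "translation": [
    [0,0,0.02],
    [0,0,0],
    [0,0,0]
  ],
  "twist": [
    [0,0,0],
    [0,0,0],
    [0,0,0]
  ],
  "gripper": [-0.2,-0.2,-0.2]
}}

```text
time: 15.1
tool_pos: [0.6057, 0.1004, 0.2196]
ee_rot: [3.142, -0.0, -0.0]
wrist_force: [-0.3, 0.5, -0.1]
width: 0.0433
finger_force: 29.8
```

Request:
{"method": "play_rows", "body": {
  "translation": [
    [0,0,0.02],
    [0,0,0.01],
    [0,0,0]
  ],
  "twist": [
    [0,0,0],
    [0,0,0],
    [0,0,0]
  ],
  "gripper": [-0.2,-0.2,-0.2]
}}

```text
time: 15.4
tool_pos: [0.6057, 0.1004, 0.219]
ee_rot: [3.141, -0.001, -0.0]
wrist_force: [-1.4, -0.6, 2.2]
width: 0.0429
finger_force: 30.0
```

Request:
{"method": "play_rows", "body": {
  "translation": [
    [0,0,0],
    [0,0,0],
    [0,0,0],
    [0,0,0],
    [0,0,-0.2],
    [0,0,-0.6],
    [0,0,-1],
    [0,0,-0.6]
  ],
  "twist": [
    [0,0,0],
    [0,0,0],
    [0,0,0],
    [0,0,0],
    [0,0,0],
    [0,0,0],
    [0,0,0],
    [0,0,0]
  ],
  "gripper": [0.1,0.5,0.5,0.5,0.5,0.5,0.5,0.5]
}}

```text
time: 16.2
tool_pos: [0.606, 0.1004, 0.3179]
ee_rot: [-3.141, -0.004, -0.0]
wrist_force: [1.1, -0.3, 0.9]
width: 0.0704
finger_force: 0.0
```

Request:
{"method": "play_rows", "body": {
  "translation": [
    [0,0,0],
    [0,0,0],
    [0,0,0],
    [0,0,0]
  ],
  "twist": [
    [0,0,0],
    [0,0,0],
    [0,0,0],
    [0,0,0]
  ],
  "gripper": [0.5,0.5,0.5,0.5]
}}

```text
time: 16.6
tool_pos: [0.6052, 0.1003, 0.3119]
ee_rot: [3.141, 0.004, -0.0]
wrist_force: [0.1, 0.6, -0.2]
width: 0.0704
finger_force: 0.0
```

Run:
```python
from h import *
np.set_printoptions(precision=4,suppress=True)
o=robot.get_obs();print(o["tool_pos"],o["ee_rot"],o["width"])
m=robot.camera_model("wrist");img=robot.snapshot("wrist");cv2.imwrite("pics/w8.png",img[:,:,::-1])
q,st,a=blob(img,(240,120,400,245),"red");print(q,st,at(m,q,.014))
for n in("red_pad","yellow_pad","ring_mid"):
    for e in robot.spot_point(n,"wrist"): print(n,np.array(e["centre"]),round(e["score"],2),pix(m,e["centre"]))
```

```text
[0.6052 0.1003 0.3119] [ 3.1412  0.0041 -0.0002] 0.07042040114890995
(322.7281086051165, 195.738493158094) [  64   62 1310] [0.6102 0.101  0.014 ]
red_pad [0.6044 0.0985 0.0213] 0.89 [325.225  203.0093]
yellow_pad [ 0.5862 -0.0351  0.0131] 0.67 [452.9666 218.1179]
yellow_pad [0.604  0.1007 0.0213] 0.67 [323.0076 203.3982]
ring_mid [ 0.5866 -0.0355  0.0103] 0.71 [452.1906 216.9738]
ring_mid [0.6088 0.1007 0.0213] 0.63 [323.0137 198.6889]
```

View pics/w8.png

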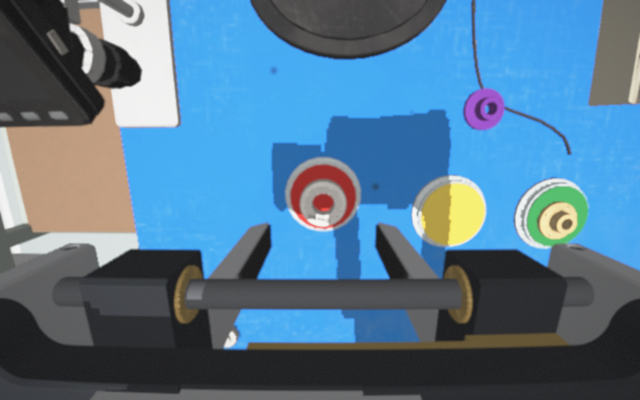

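Request:
{"method": "play_rows", "body": {
  "translation": [
    [-0.5,0,0],
    [-0.7,0,0],
    [-0.3,0,0],
    [0,0,0],
    [0,0,0],
    [0,0,0],
    [0,0,0],
    [0,0,0]
  ],
  "twist": [
    [0,0,0],
    [0,0,0],
    [0,0,0],
    [0,0,0],
    [0,0,0],
    [0,0,0],
    [0,0,0],
    [0,0,0]
  ],
  "gripper": [0.5,0.5,0.5,0.5,0.5,0.5,0.5,0.5]
}}

```text
time: 17.6
tool_pos: [0.5462, 0.1003, 0.3141]
ee_rot: [3.141, 0.0, -0.0]
wrist_force: [0.8, 0.1, -0.1]
width: 0.0706
finger_force: 0.0
```

Run:
```python
from h import *
np.set_printoptions(precision=4,suppress=True)
o=robot.get_obs();print(o["tool_pos"],o["ee_rot"])
m=robot.camera_model("wrist");img=robot.snapshot("wrist")
u,v=pix(m,[.606,.1005,.014]).astype(int);print(u,v)
B=(u-50,v-50,u+50,v+50)
q,st,a=blob(img,B,"red");print("red hull",at(m,q,.014),st)
q,st,a=blob(img,B,"steel");print("stand hull",at(m,q,.012),st)
c=img[v-50:v+50,u-50:u+50]; 
for p,r,z,col in [((.606,.1005),.034,.014,(0,255,0)),((.6057,.1004),.023,.030,(0,255,255))]:
    for t in np.linspace(0,6.28,60):
        x,y=pix(m,[p[0]+r*np.cos(t),p[1]+r*np.sin(t),z]);x=(x-u+50)*6;y=(y-v+50)*6
        if t==0: C=np.ascontiguousarray(cv2.resize(c[:,:,::-1],(600,600))) if z==.014 else C
        cv2.circle(C,(int(x),int(y)),2,col,-1)
cv2.imwrite("pics/w9.png",C)
```

```text
[0.5462 0.1003 0.3141] [ 3.1415  0.     -0.0004]
323 141
red hull [0.6093 0.101  0.014 ] [  67   69 1554]
stand hull [0.61   0.1011 0.012 ] [  79   80 4985]
```

View pics/w9.png

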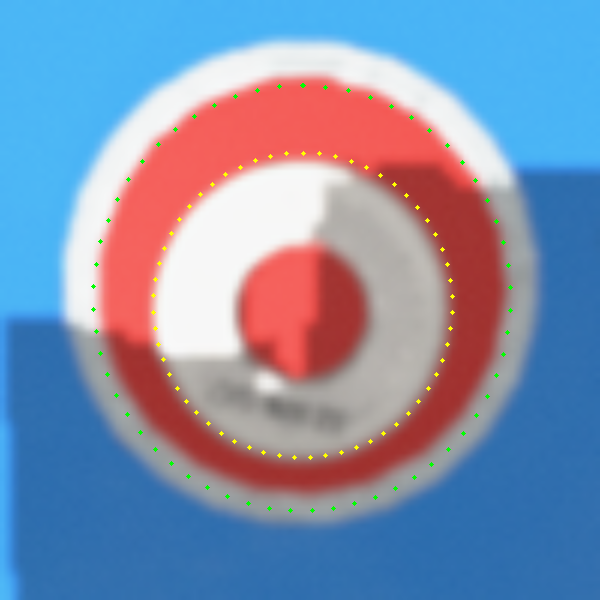

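The ring sits about 2.5 mm off the red pad's centre: ring (302,308), pad (302,285) in this 6x crop, less the parallax. Now the gear.

Request:
{"method": "play_rows", "body": {
  "translation": [
    [-0.4,-0.4,0],
    [-0.7,-0.7,0.2],
    [-0.7,-0.75,0.4],
    [-0.6,-0.7,0.5],
    [-0.4,-0.38,0.5],
    [0,0,0],
    [0,0,0],
    [0,0,0]
  ],
  "twist": [
    [0,0,0],
    [0,0,0],
    [0,0,0],
    [0,0,0],
    [0,0,0],
    [0,0,0],
    [0,0,0],
    [0,0,0]
  ],
  "gripper": [0.2,0.2,0.2,0.2,0.2,0.2,0.2,0.2]
}}

```text
time: 18.45
tool_pos: [0.4349, 0.2172, 0.2516]
ee_rot: [-3.141, -0.003, -0.001]
wrist_force: [0.1, -0.4, -0.3]
width: 0.0562
finger_force: 0.0
```

Request:
{"method": "play_rows", "body": {
  "translation": [
    [0,0,0],
    [0,0,0]
  ],
  "twist": [
    [0,0,0],
    [0,0,0]
  ],
  "gripper": [0.2,0.2]
}}

```text
time: 18.65
tool_pos: [0.4346, 0.2171, 0.2512]
ee_rot: [-3.141, -0.002, -0.002]
wrist_force: [-0.5, 0.5, 0.2]
width: 0.0565
finger_force: 0.0
```

Run:
```python
from h import *
np.set_printoptions(precision=4,suppress=True)
o=robot.get_obs();print(o["tool_pos"],o["ee_rot"],o["width"])
m=robot.camera_model("wrist");img=robot.snapshot("wrist");cv2.imwrite("pics/w10.png",img[:,:,::-1])
u,v=pix(m,[.434,.2175,.008]).astype(int);print(u,v)
q,st,a=blob(img,(u-32,v-32,u+32,v+32),"steel");print(q,st,at(m,q,.008))
for e in robot.spot_point("gear_mid","wrist"): print(np.array(e["centre"]),round(e["score"],2),pix(m,e["centre"]))
```

```text
[0.4346 0.2171 0.2512] [-3.1412 -0.0018 -0.0017] 0.05647936440735149
323 218
(np.float64(322.2962962962963), np.float64(215.4126984126984)) [ 36  33 889] [0.4365 0.2183 0.008 ]
[0.4341 0.2156 0.0072] 0.59 [325.5364 217.9323]
```

View pics/w10.png

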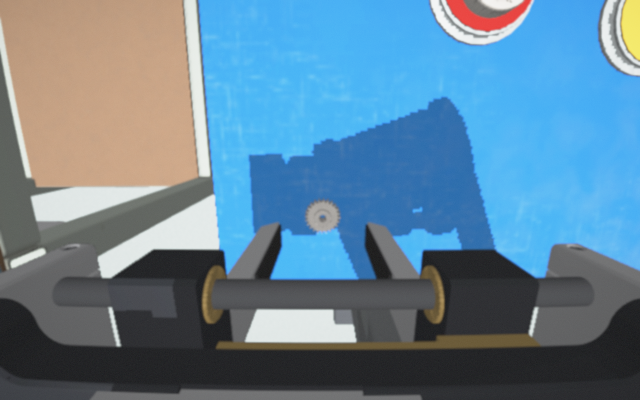

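The gear is between the fingers at (322,216), at (0.436,0.218). I descend and grip the rim.

Request:
{"method": "play_rows", "body": {
  "translation": [
    [0.03,0,0.35],
    [0,0,0.45],
    [0,0,0.3],
    [0,0,0.1],
    [0,0,0],
    [0,0,0],
    [0,0,0],
    [0,0,0]
  ],
  "twist": [
    [0,0,0],
    [0,0,0],
    [0,0,0],
    [0,0,0],
    [0,0,0],
    [0,0,0],
    [0,0,0],
    [0,0,0]
  ],
  "gripper": [0.2,0.2,0.2,0.2,0.2,0.2,-0.55,-0.55]
}}

```text
time: 19.55
tool_pos: [0.4352, 0.2177, 0.203]
ee_rot: [-3.141, -0.001, -0.0]
wrist_force: [0.1, 0.5, -0.1]
width: 0.0436
finger_force: 0.0
```

Request:
{"method": "play_rows", "body": {
  "translation": [
    [0,0,0],
    [0,0,0],
    [0,0,0],
    [0,0,0],
    [0,0,0]
  ],
  "twist": [
    [0,0,0],
    [0,0,0],
    [0,0,0],
    [0,0,0],
    [0,0,0]
  ],
  "gripper": [-0.55,-0.55,-0.55,-0.55,-0.55]
}}

```text
time: 20.05
tool_pos: [0.435, 0.2176, 0.2026]
ee_rot: [-3.141, -0.001, -0.0]
wrist_force: [-0.3, -0.1, 2.4]
width: 0.0278
finger_force: 30.0
```

Request:
{"method": "play_rows", "body": {
  "translation": [
    [0,0,-0.15],
    [0,0,-0.45],
    [0,0,-0.5],
    [0.2,0.4,-0.1],
    [0.4,0.75,0],
    [0.5,0.9,0],
    [0.5,0.9,0],
    [0.5,0.9,0]
  ],
  "twist": [
    [0,0,0],
    [0,0,0],
    [0,0,0],
    [0,0,0],
    [0,0,0],
    [0,0,0],
    [0,0,0],
    [0,0,0]
  ],
  "gripper": [-0.55,-0.55,-0.55,-0.55,-0.55,-0.55,-0.55,-0.55]
}}

```text
time: 20.85
tool_pos: [0.5192, 0.0622, 0.2504]
ee_rot: [-3.142, 0.0, 0.0]
wrist_force: [0.8, 1.5, -0.8]
width: 0.0277
finger_force: 30.0
```

Request:
{"method": "play_rows", "body": {
  "translation": [
    [0.5,0.9,0],
    [0.5,0.7,0],
    [0.4,0.5,0],
    [0.3,0.3,0],
    [0,0,0],
    [0,0,0],
    [0,0,0],
    [0,0,0]
  ],
  "twist": [
    [0,0,0],
    [0,0,0],
    [0,0,0],
    [0,0,0],
    [0,0,0],
    [0,0,0],
    [0,0,0],
    [0,0,0]
  ],
  "gripper": [-0.55,-0.55,-0.55,-0.55,-0.55,-0.55,-0.55,-0.55]
}}

```text
time: 21.65
tool_pos: [0.5862, -0.0315, 0.2503]
ee_rot: [-3.141, 0.0, 0.001]
wrist_force: [0.2, -0.1, -1.2]
width: 0.0278
finger_force: 30.0
```

Run:
```python
from h import *
np.set_printoptions(precision=4,suppress=True)
o=robot.get_obs();print(o["tool_pos"],o["ee_rot"],o["width"])
m=robot.camera_model("wrist");img=robot.snapshot("wrist");cv2.imwrite("pics/w11.png",img[:,:,::-1])
for n in("yellow_pad","gear_mid"):
  for e in robot.spot_point(n,"wrist"): print(n,np.array(e["centre"]),round(e["score"],2),pix(m,e["centre"]))
```

```text
[ 0.5862 -0.0315  0.2503] [-3.1414  0.0003  0.001 ] 0.027834243827068245
yellow_pad [ 0.5893 -0.0322  0.0137] 0.93 [324.6416 215.6677]
gear_mid [ 0.5893 -0.0298  0.0574] 0.61 [321.3816 234.6106]
```

View pics/w11.png

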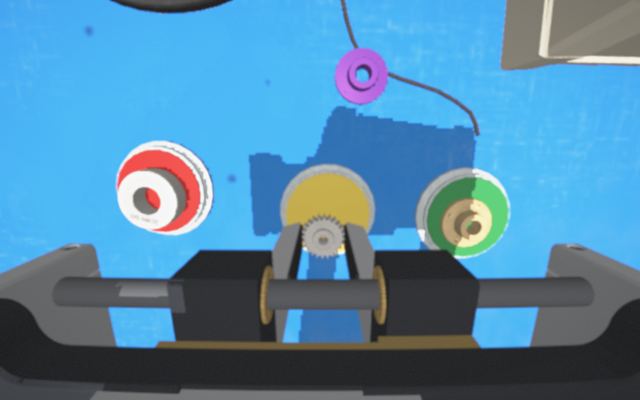

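The gear is at (323,236) above the yellow pad at (328,210). I shift 2.5 mm in x and y and lower it.

Request:
{"method": "play_rows", "body": {
  "translation": [
    [0.06,0.07,0.2],
    [0,0,0.25],
    [0,0,0.2],
    [0,0,0.1],
    [0,0,0.05],
    [0,0,0],
    [0,0,0],
    [0,0,0]
  ],
  "twist": [
    [0,0,0],
    [0,0,0],
    [0,0,0],
    [0,0,0],
    [0,0,0],
    [0,0,0],
    [0,0,0],
    [0,0,0]
  ],
  "gripper": [-0.55,-0.55,-0.55,-0.55,-0.55,-0.55,-0.55,-0.55]
}}

```text
time: 22.6
tool_pos: [0.5894, -0.0353, 0.2188]
ee_rot: [3.141, -0.001, -0.0]
wrist_force: [-0.5, 0.8, -0.2]
width: 0.0273
finger_force: 30.0
```

Request:
{"method": "play_rows", "body": {
  "translation": [
    [0,0,0.02],
    [0,0,0.01],
    [0,0,0]
  ],
  "twist": [
    [0,0,0],
    [0,0,0],
    [0,0,0]
  ],
  "gripper": [-0.55,-0.55,-0.55]
}}

```text
time: 22.9
tool_pos: [0.5892, -0.0352, 0.2171]
ee_rot: [3.142, -0.0, -0.0]
wrist_force: [0.1, 0.6, -0.2]
width: 0.0276
finger_force: 30.0
```

Request:
{"method": "play_rows", "body": {
  "translation": [
    [0,0,0.02],
    [0,0,0],
    [0,0,0]
  ],
  "twist": [
    [0,0,0],
    [0,0,0],
    [0,0,0]
  ],
  "gripper": [-0.55,-0.55,-0.55]
}}

```text
time: 23.2
tool_pos: [0.5893, -0.0353, 0.2166]
ee_rot: [3.141, -0.0, -0.0]
wrist_force: [0.0, -0.5, 1.7]
width: 0.0276
finger_force: 30.0
```

Contact. I release, rise, and back off for a check.

Request:
{"method": "play_rows", "body": {
  "translation": [
    [0,0,0],
    [0,0,0],
    [0,0,0],
    [0,0,0],
    [0,0,-0.2],
    [0,0,-0.6],
    [0,0,-1],
    [0,0,-0.6]
  ],
  "twist": [
    [0,0,0],
    [0,0,0],
    [0,0,0],
    [0,0,0],
    [0,0,0],
    [0,0,0],
    [0,0,0],
    [0,0,0]
  ],
  "gripper": [-0.2,0.1,0.1,0.1,0.1,0.1,0.1,0.1]
}}

```text
time: 24.0
tool_pos: [0.5896, -0.0353, 0.3159]
ee_rot: [3.141, -0.004, -0.0]
wrist_force: [1.1, 1.2, -0.3]
width: 0.052
finger_force: 0.0
```

Request:
{"method": "play_rows", "body": {
  "translation": [
    [-0.5,0,0],
    [-0.7,0,0],
    [-0.3,0,0],
    [0,0,0],
    [0,0,0],
    [0,0,0],
    [0,0,0],
    [0,0,0]
  ],
  "twist": [
    [0,0,0],
    [0,0,0],
    [0,0,0],
    [0,0,0],
    [0,0,0],
    [0,0,0],
    [0,0,0],
    [0,0,0]
  ],
  "gripper": [0.1,0.1,0.1,0.1,0.1,0.1,0.1,0.1]
}}

```text
time: 24.8
tool_pos: [0.5297, -0.0353, 0.312]
ee_rot: [3.142, 0.0, -0.0]
wrist_force: [-0.1, -0.5, -0.5]
width: 0.0518
finger_force: 0.0
```

Run:
```python
from h import *
np.set_printoptions(precision=4,suppress=True)
o=robot.get_obs();print(o["tool_pos"],o["ee_rot"],o["width"])
m=robot.camera_model("wrist");img=robot.snapshot("wrist")
u,v=pix(m,[.589,-.035,.014]).astype(int)
C=np.ascontiguousarray(img[:260,140:,::-1])
q,st,a=blob(img,(u-45,v-45,u+45,v+45),"yellow");print(q,at(m,q,.014))
for n in("yellow_pad","gear_mid","green_pad","flange_mid","red_pad","ring_mid","bracket_mid","vblock_mid"):
  for e in robot.spot_point(n,"wrist"): print(n,np.array(e["centre"]),round(e["score"],2))
cv2.imwrite("pics/w12.png",cv2.resize(C[60:240,60:460],(800,360),interpolation=cv2.INTER_CUBIC))
```

```text
[ 0.5297 -0.0353  0.312 ] [ 3.1416  0.0004 -0.0002] 0.051778737697573206
(np.float64(322.98530737335494), np.float64(140.8173336938886)) [ 0.5903 -0.0347  0.014 ]
yellow_pad [ 0.5915 -0.0349  0.0134] 0.87
gear_mid [ 0.5896 -0.0366  0.0186] 0.95
green_pad [ 0.5842 -0.1469  0.0138] 0.76
flange_mid [ 0.5872 -0.1465  0.0279] 0.72
flange_mid [0.6035 0.0985 0.0186] 0.69
flange_mid [ 0.6922 -0.0554  0.0054] 0.67
flange_mid [ 0.4078 -0.1078  0.006 ] 0.51
red_pad [0.6028 0.0988 0.0184] 0.57
ring_mid [0.6065 0.1011 0.0204] 0.77
vblock_mid [ 0.4594 -0.2869  0.0188] 0.77
```

View pics/w12.png

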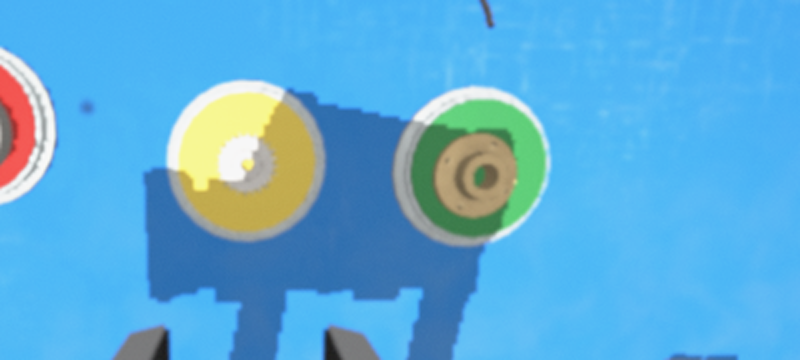

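All three parts lie flat and close to their pad centres: the gear at (247,164) on yellow at (246,160), the flange at (476,176) on green at (480,163), and the ring as checked before. The arm is clear.

```bash
python3 -c "
from bench import robot
print(robot.close_job())"
```

```text
the job is handed in; nothing more can be done
None
```

The job is handed in: the brass flange is on the green pad, the gear on yellow and the ring gauge on red, each measured within about 5 mm of the pad centre, and the bracket and V-block were never touched; no verdict came back.

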